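Feed a blank through the gravity flap of a parts chute

ROBOT

A 7-joint arm with a two-finger parallel gripper is mounted at the origin on a cart in front of the work surface, level with it; the furniture and walls round the work are solid. World frame = base frame: x ahead of the robot, y to its left, z up, the work surface at z = 0. Lengths are in m, angles in rad, forces in N, time in s.
With the tool pointing down it reaches from about 0.425 to 0.875 m from the base axis. Payload 4.7 kg.
Tool frame: the origin (TCP) lies midway between the tips of the shut fingers; the grasp point (between the pads) lies 19 mm behind it; z points along the fingers, y is the line along which they close (so a half turn about z gives the same grasp; the last joint's range is limited). The gripper opens to 87 mm and grips with 3 to 60 N. Pads are 19 mm wide; open, the fingers measure 117 mm over their backs; the gripper's body (75 mm by 190 mm) begins 51 mm behind the grasp point.
Start: joints at [-1.331, 0.321, -0.07, 1.45, 0.023, 1.371, -0.057], TCP at [0.146, 0.634, 0.223] pointing down, gripper open.
Joint ranges: [-2.86, 2.86], [-0.3, 2.09], [-1.38, 1.24], [0.06, 2.45], [-1.56, 4.7], [0.09, 2.05], [-2.69, 2.69]. Speed limits (rad/s): [2.57, 2.57, 3.14, 3.14, 3.14, 3.14, 3.14].

INTERFACE

Orientations are given as [roll, pitch, yaw] about the fixed x, y, z axes, in that order (R = Rz(yaw) Ry(pitch) Rx(roll)).
In Python, from station import ctrl, get_image, workorder, spotter gives the robot as it stands.
- The arm moves only by the shell command python3 -m crank 'ROWS' [FORCE]. ROWS is JSON, a list that holds one entry, the list of rows, each a list of 7 numbers: the shift along the tool's x, y, z in cm, then the turn, a rotation vector about the tool's x, y, z in degrees, then the closure, from 0 (fully open) to 1 (shut). A call has exactly 5 rows; each row shifts and turns the commanded pose from where the row before left it, along the tool's axes as they then stand; what a row does not reach is not made up. A row lasts 1/12 s, in which the tool goes at most 41.7 mm and 7.16 degrees, less where a joint would pass 70% of its speed; a pose out of reach is approached as far as the arm can. A call is refused whole if a number of a shift passes 4.17 or a number of a turn 7.16, either way. A call with a gripper value outside its range is refused whole. The fingers move at their own pace and stop on an object; FORCE is the grip in N (left out, the last holds). Time passes only in rows, so rows that do not move let the fingers close, or fill a call up. It gives the time, the measured TCP pose, the force, the opening and the grip force at its end, in the units of the state.
- ctrl.get_state(): the state, without advancing time (a new reading comes with each control period).
- get_image(name): name is "scene" or "top"; returns a dict with "image" (384x512x3 uint8, red, green, blue), "z_map" (384x512 float32, m along the optical axis (not along the pixel's ray), 0 where there is no reading), "fov_y" (degrees; the focal length in pixels is half the picture's height over the tangent of half this angle, whatever the lens; pixels are square), "cx", "cy" (the principal point, pixels), "position" and "attitude" of the camera in the world. Camera axes: x right, y up, looking along -z (the intrinsics and any distortion apply to the point x, -y, -z); pixel columns grow to the right and rows downward; lengths in m; the calibration is good to about 2 mm. A picture is of the moment at which its call begins.
- workorder.job_done(): hands the job in; it is judged then, once.
Trained networks look in a picture, given as the dict that the camera call returned (one of the last four; its "shot" number tells which), for a name from the list of things; names that differ only in an ending like _2 or _b are one class to them, and where a whole thing is asked for, a point or a joint stands for the part that bears it (a point fixed in the world has none). Each returns a list of dicts, best first, with "conf" (0 to 1); they miss things now and then, are a little off and sometimes report something else, mostly with a low value. They report only what shows in the picture. A call takes as long as a camera call. They do not tell look-alikes from the thing itself.
- spotter.look_for(picture, target): "xyz" ([x, y, z] in m, in world coordinates, good to about 4 mm: the middle of the surface that is visible of it).
- spotter.trace(picture, target): "pixels" (384x512 bool, what is visible of it).
The state is a dict: "clock": time; "joint_positions": joint angles; "qd": joint speeds; "tau": joint torques, N m; "tcp_pos": TCP position; "orientation": TCP orientation; "force": force on the tool from outside, world axes, zero at the start; "torque": the same for the moment, N m; "width": finger opening in m; "finger_force": force on a finger pad.
Only numpy, scipy, OpenCV 4.12 (cv2) and the standard library are available. Lean on these libraries where they do the work, as an engineer would, in place of code of your own. Each camera call takes 0.05 s, during which the arm holds its last target. There are 200 camera calls.

TASK

On the raised loading deck of the parts chute lies a drilled metal blank. Without gripping or lifting it, push it sideways with the fingertips until it lies flat along the fence, then push it along the fence so that its nose swings the hanging flap open and it slides down the slope to the end stop, and draw the hand back so that the flap falls shut behind it. Touch the flap only with the blank, never with the hand, and leave the things standing beside the chute alone.

Things in the scene. Friction and masses are not known exactly. Their poses are not given: they have to be found in the camera images.
- feed_chute: Fixed sheet-metal parts chute, 280 x 125 x 107 mm. Origin on the table below the shut flap; x = feed direction (deck, flap, slope), y = left, z up. Level loading deck: top z = 60 mm, x -160 to -8, y -75 to +46 mm, open at back and right. Polished (friction about 0.15): a blank whose middle passes the deck's edge at x = -8 mm tips and slides down by itself.
- fence (a point): Middle of the top edge of the fence's inner face: chute x = -80, y = +40, z = 75 mm. The fence is a straight low wall along the deck's left side, parallel to the chute's x, from x = -160 to 0, 15 mm above the deck. Mind the tall laser cabinet to the left: it fills about x > 0.56 m, y > -0.07 m of the world, 0.4 m high.
- gate_top (a point): Middle of the top of the gate's header bar, 47 mm above the deck at chute x = 0, y = +14 mm. The gate is 12 mm thick; clear opening y = -12 to +40 mm (chute), a 10 mm post either side. A slanted lead-in 14 mm high stands before the right post, from (-27, -27) to (0, -13) mm.
- slope_top (a point): Middle of the deck's end edge under the flap, where the slope begins: chute x = -8, y = +14, z = 60 mm. From there the slope falls straight at 25 degrees to its end stop, 132 mm along it (chute x = 112 mm, z = 5 mm). Side walls all along, 52 mm wide inside. The blank comes to rest on the slope against the stop, wholly clear of the flap.
- flap (a joint): Hinge angle of the gate's flap, rad: 0 = hanging shut, grows as its lower edge swings inwards (towards +x of the chute), to 1.5. Opens inwards only, falls shut by its own weight (25 g), no latch. Steel sheet 47 x 33 mm, 2 mm thick, hinge pin at x = 0, z = 98 mm of the chute (38 mm above the deck), centred in the opening (y = +14 mm).
- flap_edge (a point): Middle of the lower edge of the flap; shut, it is 3.5 mm above the deck's level at x = 0, y = +14 mm of the chute.
- blank: The blank: solid bare aluminium bar 64 x 40 x 20 mm with rounded edges and two dark holes on top, about 0.14 kg, loose on the deck. Origin at the centre of its underside; x along its 64 mm length (it points roughly along the chute's x, within about 15 degrees), z up. Flat along the fence its origin is at y = +20 mm of the chute.
- turned_sample_0: Bystander: upright turned metal sample, 22 mm diameter, 34 mm high, on the table to the right of the slope. Origin at the centre of its underside.
- hex_bolt: Bystander: hexagon bolt standing on its head, 18 x 16 x 48 mm, on the table to the right of the slope's foot. Origin at the centre of its underside.
- star_knob: Bystander: black star knob 36 x 40 x 19 mm, on the table to the left of the deck. Origin at the centre of its underside.
There are look-alikes about, which are no part of the job. Leave any blue look-alike of the blank alone.

How it is judged:
On the way, in this order (a step that is already met when the one before it is completed fails the run):
1. the blank lies flat along the fence (within 4 mm and 4.5 degrees), still on the deck before the gate (y of blank in the frame of feed_chute above 0.016 m and angle between the x axis of blank and the x axis of feed_chute, either way round below 0.08 rad and x of blank in the frame of feed_chute below -0.03 m and z of blank in the frame of feed_chute above 0.055 m), for 0.1 s.
2. the blank's nose has pushed the flap open by more than 0.4 rad (value of joint flap above 0.4 rad and x of blank in the frame of feed_chute above -0.032 m), for 0.02 s.
3. the blank lies at the foot of the slope (x of blank in the frame of feed_chute between 0.065 and 0.1 m and y of blank in the frame of feed_chute between -0.005 and 0.035 m and z of blank in the frame of feed_chute below 0.035 m and angle between blank's own z axis and vertical below 0.6 rad), for 0.2 s.
At the end, for the whole second after the job is handed in: The blank lies at rest on the slope at its foot (its origin 65 to 100 mm behind the flap along the chute's x, between the side walls), the flap hangs shut (under 0.06 rad), and the three bystanders are within 15 mm of where they stood (all of step 3 and linear speed of blank below 0.02 m/s and value of joint flap below 0.06 rad and distance of each of turned_sample_0, hex_bolt, star_knob from where it was at the start of the episode below 0.015 m); the robot touches nothing.
It fails at once if the blank is lifted more than 10 mm off the deck (z of blank in the frame of feed_chute above 0.07 m).
It fails at once if the blank is rolled or stood over (tilted more than 1 rad) (angle between blank's own z axis and vertical above 1 rad).
It fails at once if the blank falls off the chute (y of blank in the frame of feed_chute below -0.08 m or x of blank in the frame of feed_chute below -0.17 m).
It fails at once if the hand touches the flap (contact force between any of the fingers, the arm and flap above 0.2 N).
It fails at once if a bystander beside the chute is knocked over or shifted more than 15 mm (distance of any of turned_sample_0, hex_bolt, star_knob from where it was at the start of the episode above 0.015 m or angle between any of turned_sample_0, hex_bolt, star_knob's own z axis and vertical above 0.4 rad).
It also fails if it takes over 48 s, if anything falls off the work surface, if the arm or the gripper's body presses on something with over 40 N, if the wrist force passes 120 N, or if a joint passes its speed limit or range.

## Working session

There is one attempt and no reset: what is moved stays moved. The work goes in short steps, Python scripts to look and compute and a shell command to move; the robot and the scene stay as the last step left them, time stands still between calls to the robot, and variables do not carry over. Pictures are saved under pics/ and viewed, at most 10 in all, crops included, and the job is handed in when it is done.

```bash
mkdir -p pics; ls; cat > h.py <<'E'
import numpy as np,cv2
from scipy.spatial.transform import Rotation as R
from station import ctrl,get_image,workorder,spotter
def rot(a):
    a=np.array(a,float)
    if a.shape==(3,3): return a
    return R.from_euler('xyz',a).as_matrix() if a.size==3 else R.from_quat(a).as_matrix()
def cloud(p):
    z=p['z_map'];h,w=z.shape;f=h/2/np.tan(np.radians(p['fov_y'])/2)
    v,u=np.mgrid[:h,:w]
    c=np.dstack([(u-p['cx'])/f*z,-(v-p['cy'])/f*z,-z])
    return c@rot(p['attitude']).T+np.array(p['position'])
E
python3 - <<'E'
from h import *
for n in('scene','top'):
    p=get_image(n);cv2.imwrite(f'pics/{n}0.png',p['image'][...,::-1])
    print(n,{k:v for k,v in p.items() if k not in('image','z_map')})
    for t in('feed_chute','blank','fence','gate_top','slope_top','flap','flap_edge','turned_sample_0','hex_bolt','star_knob'):
        try:
            print(t,[(np.round(d['xyz'],3).tolist(),round(d['conf'],2)) for d in spotter.look_for(p,t)])
        except Exception as e: print(t,e)
print(ctrl.get_state())
E
```

```text
pics
scene {'fov_y': 47.526683138364994, 'cx': 253.0615114636562, 'cy': 190.62000459165424, 'position': array([ 0.08100305, -0.91135622,  0.4340357 ]), 'attitude': array([ 1.18064611, -0.00632951, -0.74234113]), 'shot': 1}
feed_chute [([0.576, -0.34, 0.052], 0.81)]
blank [([0.529, -0.284, 0.079], 0.63), ([0.707, -0.181, 0.023], 0.5)]
fence [([0.577, -0.341, 0.046], 0.93)]
gate_top [([0.58, -0.339, 0.046], 0.81)]
slope_top [([0.575, -0.343, 0.048], 0.83), ([0.531, -0.284, 0.08], 0.39), ([0.522, -0.498, 0.018], 0.19)]
flap [([0.609, -0.341, 0.084], 0.63)]
flap_edge [([0.61, -0.347, 0.084], 0.64)]
turned_sample_0 [([0.491, -0.417, 0.022], 0.79)]
hex_bolt [([0.521, -0.497, 0.018], 0.51), ([0.582, -0.341, 0.047], 0.18)]
star_knob []
top {'fov_y': 57.80136642607156, 'cx': 259.935059254939, 'cy': 192.2866261242064, 'position': array([ 0.46613434, -0.33991302,  0.91899725]), 'attitude': array([ 0.14366384,  0.02221132, -1.5440235 ]), 'shot': 2}
feed_chute [([0.572, -0.315, 0.059], 0.96)]
blank [([0.708, -0.177, 0.022], 0.89), ([0.536, -0.271, 0.08], 0.63)]
fence [([0.578, -0.313, 0.061], 0.6
[... 262 characters left out ...]
ar_knob []
{'clock': 1.1, 'joint_positions': array([-1.33091971,  0.32097093, -0.07005743,  1.45051676,  0.0226058 ,
        1.37077361, -0.05689384]), 'qd': array([ 0.00050718, -0.00050896, -0.0001687 , -0.00067911,  0.00166988,
        0.00228698, -0.00111471]), 'tau': array([ 1.77596246e-05, -4.91121805e+01, -4.02955273e-01, -3.12765706e+01,
       -6.36326848e-02,  3.39475286e-02, -1.14584982e-06]), 'tcp_pos': array([0.14556842, 0.6335139 , 0.22259666]), 'orientation': array([3.14147356e+00, 6.28564020e-05, 2.91580233e+00]), 'force': array([-0.10525612,  0.28318312,  0.54447242]), 'torque': array([ 0.02529654, -0.00831153,  0.0229824 ]), 'finger_force': 0.0, 'width': 0.08702905525632691}
```

View pics/scene0.png

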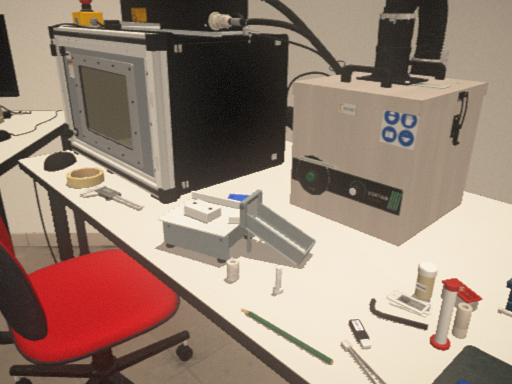

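View pics/top0.png

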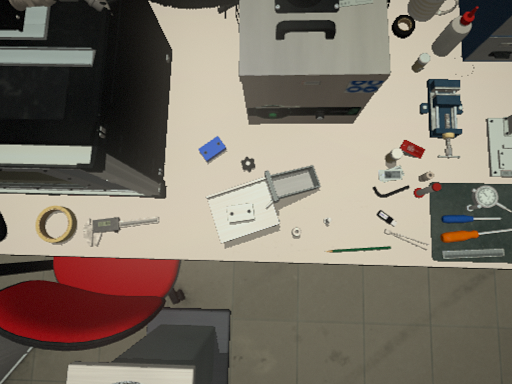

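```bash
python3 - <<'E'
from h import *
p=get_image('top');im=p['image'];cv2.imwrite('pics/crop1.png',cv2.resize(im[130:255,185:345],None,fx=5,fy=4.7,interpolation=2)[...,::-1])
X=cloud(p);x,y,z=X[...,0],X[...,1],X[...,2]
roi=(x>.4)&(x<.7)&(y<-.13)&(y>-.45)
print(np.histogram(z[roi&(z>.03)],np.arange(.03,.13,.005)))
deck=roi&(z>.052)&(z<.085)
n,l,s,c=cv2.connectedComponentsWithStats(deck.astype(np.uint8));i=1+s[1:,4].argmax();D=X[l==i]
print('deck',len(D),cv2.minAreaRect((D[:,:2]*1000).astype(np.float32)))
print('z deck',np.median(D[(D[:,2]<.067)][:,2]))
H=X[roi&(z>.095)];print('hdr',H.mean(0),cv2.minAreaRect((H[:,:2]*1000).astype(np.float32)))
B=X[(l==i)&(z>.0765)];print('blank',len(B),B.mean(0),cv2.minAreaRect((B[:,:2]*1000).astype(np.float32)))
for d in spotter.trace(p,'blank'):
    m=d['pixels'];v,u=np.nonzero(m);Q=X[m];print('tr',d['conf'],u.mean(),v.mean(),Q.mean(0),cv2.minAreaRect((Q[:,:2]*1000).astype(np.float32)))
np.save('X.npy',X)
E
```

```text
(array([ 137,  104,  101,   96,   72, 1462, 1023,   40,  165,  322,  182,
          1,    1,    3,   31,  113,    0,    0,    0]), array([0.03 , 0.035, 0.04 , 0.045, 0.05 , 0.055, 0.06 , 0.065, 0.07 ,
       0.075, 0.08 , 0.085, 0.09 , 0.095, 0.1  , 0.105, 0.11 , 0.115,
       0.12 , 0.125]))
deck 3095 ((547.0004272460938, -280.1047058105469), (122.34101104736328, 164.93409729003906), 20.45735740661621)
z deck 0.05965391426022926
hdr [ 0.48664145 -0.34053553  0.79333781] ((551.6986694335938, -347.0704650878906), (169.47581481933594, 27.709835052490234), 4.504223823547363)
blank 434 [ 0.53816119 -0.26961391  0.07968383] ((561.0641479492188, -277.8213195800781), (88.09671020507812, 139.04830932617188), 18.302309036254883)
tr 0.6 239.6561181434599 212.80590717299577 [ 0.53557514 -0.2704305   0.08174746] ((523.3753051757812, -295.9131774902344), (128.9034881591797, 65.06869506835938), 64.3326416015625)
tr 0.55 211.59948320413437 148.64341085271317 [ 0.7101065  -0.18436276  0.02055741] ((609.9622802734375, -264.98248291015625), (318.08673095703125, 63.44352722167969), 38.79814529418945)
```

View pics/crop1.png

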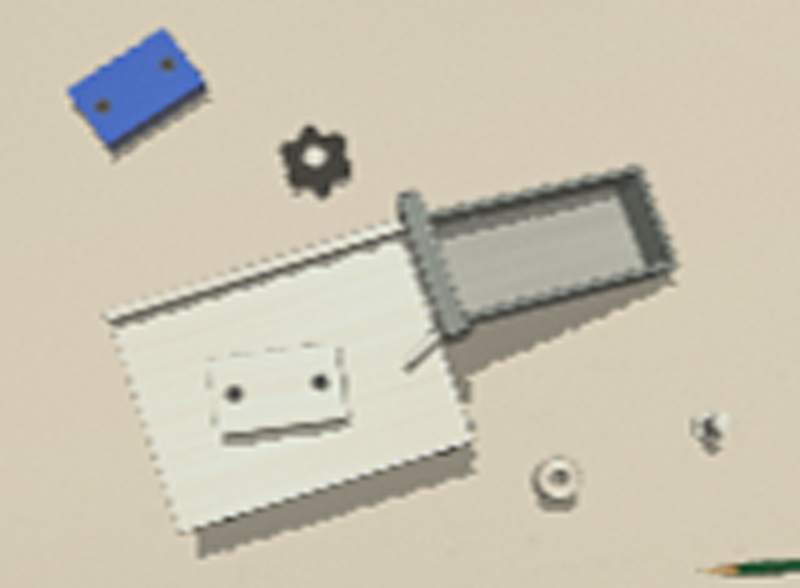

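```bash
cat >> h.py <<'E'
from scipy.optimize import minimize
def model(c):
    x,y=c[:,0],c[:,1];m=np.zeros(len(c))
    s=(x>-8)&(x<120)&(y>-12)&(y<40);m[s]=(60-(x[s]+8)*.4663)
    d=(x>-160)&(x<-8)&(y>-75)&(y<46);m[d]=60
    f=(x>-160)&(x<0)&(y>40)&(y<46);m[f]=75
    g=(abs(x)<6)&(y>-22)&(y<50);m[g]=107
    return m
def inv(q,P):
    c,s=np.cos(q[2]),np.sin(q[2]);d=P[...,:2]*1000-q[:2]
    return np.stack([c*d[...,0]+s*d[...,1],-s*d[...,0]+c*d[...,1]],-1)
def fwd(q,c):
    co,s=np.cos(q[2]),np.sin(q[2]);c=np.asarray(c,float)
    return np.stack([co*c[...,0]-s*c[...,1],s*c[...,0]+co*c[...,1]],-1)+q[:2]
def fit(cost,q0,sim):
    best=None
    for k in range(4):
        r=minimize(cost,q0,method='Nelder-Mead',options=dict(initial_simplex=[np.array(q0)]+[np.array(q0)+np.eye(3)[i]*sim[i]*(-1)**k for i in range(3)],xatol=1e-3,fatol=1e-4))
        q0=r.x
    return r.x,r.fun
def blankfit(X,chute,c0):
    # top points z 74..86 inside deck area away from the fence, weighted as occupancy of rect 64x40
    P=X.reshape(-1,3);P=P[np.isfinite(P).all(1)];c=inv(chute,P)
    k=(c[:,0]>-158)&(c[:,0]<-8)&(c[:,1]>-73)&(c[:,1]<40.5)&(P[:,2]>.05)&(P[:,2]<.088);c=c[k];z=P[k,2]*1000
    def cost(q):
        co,s=np.cos(q[2]),np.sin(q[2]);d=c-q[:2];a=co*d[:,0]+s*d[:,1];b=-s*d[:,0]+co*d[:,1]
        m=np.where((abs(a)<32)&(abs(b)<20),80,60);return np.minimum(abs(z-m),20).mean()
    return fit(cost,c0,[6,6,.12])
E
python3 - <<'E'
from h import *
X=np.load('X.npy');P=X.reshape(-1,3)
P=P[(P[:,0]>.4)&(P[:,0]<.72)&(P[:,1]<-.13)&(P[:,1]>-.5)&(P[:,2]<.15)]
def cost(q):
    c=inv(q,P);return np.minimum(abs(P[:,2]*1000-model(c)),15).mean()
yaw=np.radians(-69.5)
o=np.array([547,-280.])-(np.array([[np.cos(yaw),-np.sin(yaw)],[np.sin(yaw),np.cos(yaw)]])@[-79,-14.5])
q,f=fit(cost,[*o,yaw],[6,6,.06]);print('chute',q,np.degrees(q[2]),f)
np.save('chute.npy',q)
bs=[blankfit(X,q,[*inv(q,np.array([[.537,-.270]]))[0],a]) for a in(-.15,.1,.2)]
for b in bs: print('blank in chute',b[0],np.degrees(b[0][2]),b[1])
for n,c in dict(fence=(-80,40),gate=(0,14),back=(-160,-14)).items(): print(n,fwd(q,c))
p=get_image('top')
for t in('turned_sample','star_knob','hex_bolt'):
    try:
        for d in spotter.look_for(p,t): print(t,d['xyz'],d['conf'],inv(q,np.array(d['xyz'])))
    except Exception as e: print(e)
E
```

```text
chute [ 587.57501637 -348.32144737   -1.22159717] -69.99236187971121 2.5596590898791582
blank in chute [-91.14551926 -20.81954499  -0.18494879] -10.596784954366719 1.5533106416379847
blank in chute [-91.12943341 -20.82172231  -0.18485064] -10.591161274129535 1.5533106416379847
blank in chute [-91.18627478 -20.81516861  -0.18470945] -10.58307195288281 1.5533106416379847
fence [ 597.78926419 -259.46386952]
gate [ 600.73007462 -343.53141161]
back [ 519.67669236 -202.76796031]
turned_sample [0.4953, -0.4118, 0.0356] 0.49 [  28.07595926 -108.42483941]
star_knob [0.6712, -0.2803, 0.0149] 0.47 [-35.30424576 101.85119254]
hex_bolt [0.5273, -0.4898, 0.0169] 0.58 [ 112.31707979 -105.04347691]
```

Candidates for the blank: the silver drilled bar on the deck at (241,213), and the blue bar on the table at (212,149). The silver one matches; the crop shows it on the deck with two dark holes and its nose turned about 10° away from the fence. The gate and flap are at about (270,190). The bystanders are the turned sample (296,232), hex bolt (327,222) and star knob (248,163).

I'll work out the rows for a route that keeps within x < 0.56 past the cabinet.

```bash
cat >> h.py <<'E'
def rows(p0,phi,legs,clos):
    p=np.array(p0,float)
    for goal,n,turn in legs:
        g=np.array(goal);out=[]
        for i in range(n):
            d=(g-p)/(n-i)*100;x=np.array([-np.sin(phi),np.cos(phi)]);y=np.array([np.cos(phi),np.sin(phi)])
            a=round(d[:2]@x,1);b=round(d[:2]@y,1);c=round(-d[2],1);t=round(turn/n,1)
            out.append([a,b,c,0,0,t,clos]);p=p+np.append(a*x+b*y,-c)/100;phi-=np.radians(t)
        for j in range(0,n,5): print(str([out[j:j+5]]).replace(' ',''))
    print(p,np.degrees(phi))
def phi_now():
    s=ctrl.get_state();y=rot(s['orientation'])[:,1];return s['tcp_pos'],np.arctan2(y[1],y[0])
E
python3 - <<'E'
from h import *
p,f=phi_now();print(p,np.degrees(f));z=.223
t=np.degrees(f)+70;print(t)
rows(p,f,[((.2,.4,z),10,70),((.34,.28,z),5,35),((.42,.16,z),5,20),((.45,0,z),5,t-125)],.6)
E
```

```text
[0.14554531 0.63350077 0.22256704] 77.06386592939262
147.06386592939262
[[[np.float64(-1.1),np.float64(-2.2),np.float64(-0.0),0,0,7.0,0.6],[np.float64(-1.3),np.float64(-2.0),np.float64(-0.0),0,0,7.0,0.6],[np.float64(-1.5),np.float64(-1.8),np.float64(-0.0),0,0,7.0,0.6],[np.float64(-1.8),np.float64(-1.6),np.float64(-0.0),0,0,7.0,0.6],[np.float64(-1.9),np.float64(-1.4),np.float64(-0.0),0,0,7.0,0.6]]]
[[[np.float64(-2.1),np.float64(-1.2),np.float64(-0.0),0,0,7.0,0.6],[np.float64(-2.2),np.float64(-0.9),np.float64(-0.0),0,0,7.0,0.6],[np.float64(-2.3),np.float64(-0.6),np.float64(-0.0),0,0,7.0,0.6],[np.float64(-2.4),np.float64(-0.3),np.float64(-0.0),0,0,7.0,0.6],[np.float64(-2.4),np.float64(-0.1),np.float64(-0.0),0,0,7.0,0.6]]]
[[[np.float64(-2.7),np.float64(2.5),np.float64(-0.0),0,0,7.0,0.6],[np.float64(-2.4),np.float64(2.8),np.float64(-0.0),0,0,7.0,0.6],[np.float64(-2.1),np.float64(3.1),np.float64(-0.0),0,0,7.0,0.6],[np.float64(-1.7),np.float64(3.3),np.float64(-0.0),0,0,7.0,0.6],[np.float64(-1.2),np.float64(3.4),np.float64(-0.0),0,0,7.0,0.6]]]
[[[np.float64(-1.4),np.float64(2.5),np.float64(-0.0),0,0,4.0,0.6],[np.float64(-1.2),np.float64(2.6),np.float64(-0.0),0,0,4.0,0.6],[np.float64(-1.0),np.float64(2.7),np.float64(-0.0),0,0,4.0,0.6],[np.float64(-0.8),np.float64(2.8),np.float64(-0.0),0,0,4.0,0.6],[np.float64(-0.6),np.float64(2.9),np.float64(-0.0),0,0,4.0,0.6]]]
[[[np.float64(-1.7),np.float64(2.8),np.float64(-0.0),0,0,np.float64(4.4),0.6],[np.float64(-1.5),np.float64(2.9),np.float64(-0.0),0,0,np.float64(4.4),0.6],[np.float64(-1.2),np.float64(3.0),np.float64(-0.0),0,0,np.float64(4.4),0.6],[np.float64(-1.0),np.float64(3.1),np.float64(-0.0),0,0,np.float64(4.4),0.6],[np.float64(-0.8),np.float64(3.1),np.float64(-0.0),0,0,np.float64(4.4),0.6]]]
[4.50044922e-01 1.81739181e-04 2.22567036e-01] -69.93613407060738
```

```bash
python3 -m crank '[[[-1.1,-2.2,0,0,0,7,0.6],[-1.3,-2.0,0,0,0,7,0.6],[-1.5,-1.8,0,0,0,7,0.6],[-1.8,-1.6,0,0,0,7,0.6],[-1.9,-1.4,0,0,0,7,0.6]]]' 20
python3 -m crank '[[[-2.1,-1.2,0,0,0,7,0.6],[-2.2,-0.9,0,0,0,7,0.6],[-2.3,-0.6,0,0,0,7,0.6],[-2.4,-0.3,0,0,0,7,0.6],[-2.4,-0.1,0,0,0,7,0.6]]]'
```

```text
clock: 1.82
tcp_pos: [0.1735, 0.516, 0.2226]
orientation: [3.141, -0.0, 2.299]
force: [0.7, -0.1, 1.3]
width: 0.0617
finger_force: 0.0
clock: 2.23
tcp_pos: [0.2001, 0.3991, 0.2227]
orientation: [3.141, -0.0, 1.688]
force: [0.7, -0.2, 0.4]
width: 0.0364
finger_force: 0.0
```

Tracking is accurate, so I'll carry on.

```bash
python3 -m crank '[[[-2.7,2.5,0,0,0,7,0.6],[-2.4,2.8,0,0,0,7,0.6],[-2.1,3.1,0,0,0,7,0.6],[-1.7,3.3,0,0,0,7,0.6],[-1.2,3.4,0,0,0,7,0.6]]]'
python3 -m crank '[[[-1.4,2.5,0,0,0,4,0.6],[-1.2,2.6,0,0,0,4,0.6],[-1.0,2.7,0,0,0,4,0.6],[-0.8,2.8,0,0,0,4,0.6],[-0.6,2.9,0,0,0,4,0.6]]]'
python3 -m crank '[[[-1.7,2.8,0,0,0,4.4,0.6],[-1.5,2.9,0,0,0,4.4,0.6],[-1.2,3.0,0,0,0,4.4,0.6],[-1.0,3.1,0,0,0,4.4,0.6],[-0.8,3.1,0,0,0,4.4,0.6]]]'
python3 - <<'E'
from h import *
p,f=phi_now();q=np.load('chute.npy');print(p,np.degrees(f),ctrl.get_state()['joint_positions'])
g=fwd(q,(-91,-83))/1000;print(g)
rows(p,f,[((.43,-.13,.22),5,0),((*g,.15),5,0)],.6)
E
```

```text
clock: 2.65
tcp_pos: [0.3408, 0.2787, 0.223]
orientation: [3.141, -0.001, 1.077]
force: [0.5, 1.4, -0.2]
width: 0.0349
finger_force: 0.0
clock: 3.07
tcp_pos: [0.4205, 0.1584, 0.2229]
orientation: [-3.141, -0.001, 0.731]
force: [-0.5, 0.3, -0.5]
width: 0.035
finger_force: 0.0
clock: 3.48
tcp_pos: [0.4502, -0.0015, 0.2229]
orientation: [-3.141, -0.001, 0.346]
force: [0.8, -0.1, -0.0]
width: 0.0347
finger_force: 0.0
[ 0.45020945 -0.00150301  0.22286481] -70.16173873112261 [-0.71108681 -0.15847203  0.59945472  1.93687213  0.09103912  1.33582154
 -1.36320564]
[ 0.47844908 -0.29121164]
[[[np.float64(-1.3),np.float64(2.3),np.float64(0.1),0,0,0.0,0.6],[np.float64(-1.2),np.float64(2.3),np.float64(0.0),0,0,0.0,0.6],[np.float64(-1.3),np.float64(2.3),np.float64(0.1),0,0,0.0,0.6],[np.float64(-1.2),np.float64(2.3),np.float64(0.0),0,0,0.0,0.6],[np.float64(-1.3),np.float64(2.2),np.float64(0.1),0,0,0.0,0.6]]]
[[[np.float64(-0.2),np.float64(3.4),np.float64(1.4),0,0,0.0,0.6],[np.float64(-0.2),np.float64(3.4),np.float64(1.4),0,0,0.0,0.6],[np.float64(-0.2),np.float64(3.3),np.float64(1.4),0,0,0.0,0.6],[np.float64(-0.1),np.float64(3.4),np.float64(1.4),0,0,0.0,0.6],[np.float64(-0.2),np.float64(3.3),np.float64(1.4),0,0,0.0,0.6]]]
[ 0.4781836  -0.2912019   0.14986481] -70.16173873112261
```

```bash
python3 -m crank '[[[-1.3,2.3,0.1,0,0,0,0.6],[-1.2,2.3,0,0,0,0,0.6],[-1.3,2.3,0.1,0,0,0,0.6],[-1.2,2.3,0,0,0,0,0.6],[-1.3,2.2,0.1,0,0,0,0.6]]]'
python3 -m crank '[[[-0.2,3.4,1.4,0,0,0,0.6],[-0.2,3.4,1.4,0,0,0,0.6],[-0.2,3.3,1.4,0,0,0,0.6],[-0.1,3.4,1.4,0,0,0,0.6],[-0.2,3.3,1.4,0,0,0,0.6]]]'
python3 - <<'E'
from h import *
p,f=phi_now();q=np.load('chute.npy');print(p,np.degrees(f),ctrl.get_state()['joint_positions'],inv(q,p))
im=get_image('scene');cv2.imwrite('pics/s2.png',cv2.resize(im['image'][80:320,100:340],(720,600))[...,::-1])
E
```

```text
clock: 3.9
tcp_pos: [0.4299, -0.1299, 0.2199]
orientation: [-3.142, -0.001, 0.35]
force: [0.5, -0.5, 0.4]
width: 0.0347
finger_force: 0.0
clock: 4.32
tcp_pos: [0.4803, -0.2907, 0.1494]
orientation: [3.141, -0.002, 0.352]
force: [0.6, 0.6, 1.0]
width: 0.0347
finger_force: 0.0
[ 0.48033962 -0.29069263  0.14940228] -69.84893993701026 [-0.37725711  0.27666637  1.01898632  1.80041159 -0.25293224  1.20248966
 -0.50247573] [-90.84084834 -81.04598069]
```

View pics/s2.png

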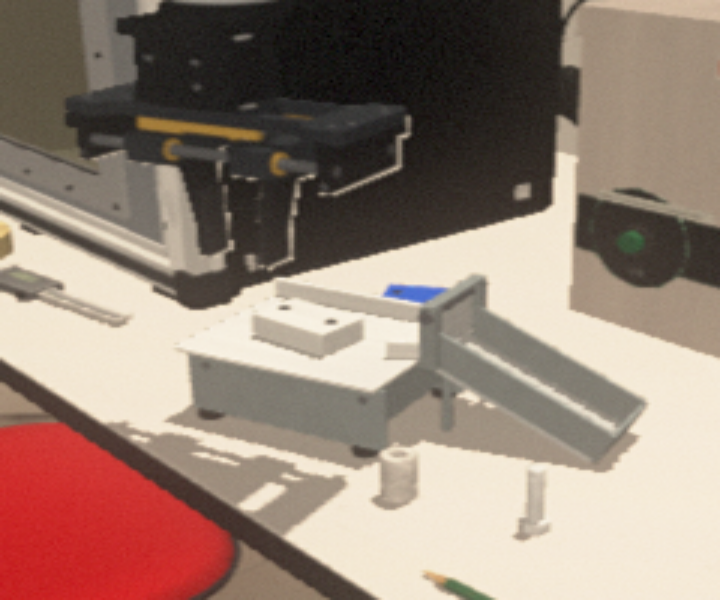

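The hand hangs to the right of the blank, over the deck's edge. The silver blank is at crop (308,325), and the flap and bystanders are undisturbed. Now lowering to 7 mm above the deck.

```bash
python3 -m crank '[[[0.1,0,1.8,0,0,0,0.6],[0,0,1.8,0,0,0,0.6],[0,0,1.8,0,0,0,0.6],[0,0,1.8,0,0,0,0.6],[0,0,0.9,0,0,0,0.6]]]'
python3 - <<'E'
from h import *
p,f=phi_now();q=np.load('chute.npy');print(p,np.degrees(f),ctrl.get_state()['joint_positions'],inv(q,p),np.degrees(q[2]))
E
```

```text
clock: 4.78
tcp_pos: [0.4791, -0.2881, 0.0666]
orientation: [-3.14, 0.002, 0.35]
force: [0.2, 0.4, 0.3]
width: 0.0349
finger_force: 0.0
[ 0.47907367 -0.28811583  0.06659372] -69.9261338688089 [-0.30715423  0.38334582  0.95312933  1.88148913 -0.35602654  1.06162647
 -0.4302314 ] [-93.6952669  -81.35388585] -69.99236187971121
```

```bash
python3 -m crank '[[[0.5,0.1,0,0,0,0,0.6],[0.5,0.1,0,0,0,0,0.6],[0.5,0.1,0,0,0,0,0.6],[0.4,0,0,0,0,0,0.6],[0.4,0,0,0,0,0,0.6]]]'
python3 -m crank '[[[0.4,0,0,0,0,0,0.6],[0.4,0,0,0,0,0,0.6],[0.4,0,0,0,0,0,0.6],[0.4,0,0,0,0,0,0.6],[0.4,0,0,0,0,0,0.6]]]'
python3 -m crank '[[[0.4,0,0,0,0,0,0.6],[0.4,0,0,0,0,0,0.6],[0.4,0,0,0,0,0,0.6],[0.4,0,0,0,0,0,0.6],[0.2,0,0,0,0,0,0.6]]]'
python3 - <<'E'
from h import *
p,f=phi_now();q=np.load('chute.npy');print(p,np.degrees(f),ctrl.get_state()['joint_positions'],inv(q,p))
im=get_image('scene');cv2.imwrite('pics/s3.png',cv2.resize(im['image'][150:280,130:330],(800,520))[...,::-1])
E
```

```text
clock: 5.2
tcp_pos: [0.5042, -0.2839, 0.0696]
orientation: [3.141, -0.002, 0.351]
force: [-0.3, 1.1, -0.3]
width: 0.0348
finger_force: 0.5
clock: 5.62
tcp_pos: [0.5218, -0.277, 0.0686]
orientation: [-3.142, 0.0, 0.35]
force: [0.3, -1.2, 0.4]
width: 0.0346
finger_force: 0.2
clock: 6.03
tcp_pos: [0.5391, -0.2705, 0.0685]
orientation: [-3.142, -0.0, 0.351]
force: [-0.9, -0.4, 0.3]
width: 0.0349
finger_force: 0.2
[ 0.53914173 -0.27050503  0.06849671] -69.9024102451879 [-0.30054879  0.47307711  0.90597968  1.77187232 -0.41426799  1.10033606
 -0.47506425] [-89.69119276 -18.88566483]
```

View pics/s3.png

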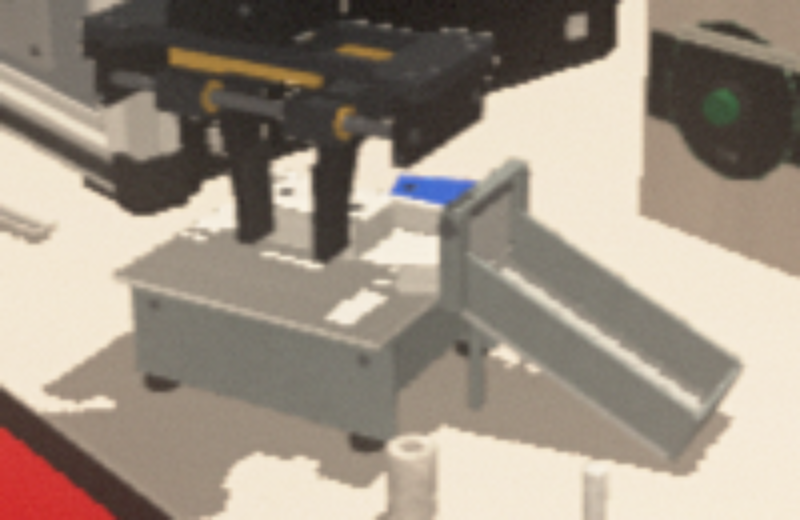

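The fingertips are at crop (255–330,245), with the squared-up blank ahead of them and about 9 mm of gap to the fence. I'll press on slowly until it seats.

```bash
python3 -m crank '[[[0.2,0,0.1,0,0,0,0.6],[0.2,0,0,0,0,0,0.6],[0.2,0,0,0,0,0,0.6],[0.1,0,0,0,0,0,0.6],[0.1,0,0,0,0,0,0.6]]]'
python3 - <<'E'
from h import *
p,f=phi_now();q=np.load('chute.npy');print(inv(q,p),p[2],ctrl.get_state()['force'])
im=get_image('top');print([ (b[0],np.degrees(b[0][2]),b[1]) for b in [blankfit(cloud(im),q,[-90,17,0.])]])
E
```

```text
clock: 6.5
tcp_pos: [0.546, -0.2681, 0.0675]
orientation: [-3.141, -0.0, 0.35]
force: [0.0, -0.9, -0.4]
width: 0.0348
finger_force: 0.1
[-89.58979201 -11.57815532] 0.06751795848554776 [ 0.03425051 -0.86699854 -0.39055229]
[(array([-90.,  17.,   0.]), np.float64(0.0), np.float64(1.2276562929492405))]
```

```bash
python3 -m crank '[[[0.1,0,0,0,0,0,0.6],[0.1,0,0,0,0,0,0.6],[0.1,0,0,0,0,0,0.6],[0,0,0,0,0,0,0.6],[0,0,0,0,0,0,0.6]]]'
python3 - <<'E'
from h import *
p,f=phi_now();q=np.load('chute.npy');print(inv(q,p),p[2],ctrl.get_state()['force'])
E
```

```text
clock: 6.97
tcp_pos: [0.547, -0.2679, 0.0675]
orientation: [-3.14, 0.003, 0.349]
force: [-4.2, 0.4, 2.9]
width: 0.0347
finger_force: 2.4
[-89.48162635 -10.5780873 ] 0.06748527899736483 [-4.19350867  0.43618213  2.92034819]
```

Force shows it seated against the fence. Backing off and up, then measuring.

```bash
python3 -m crank '[[[-0.4,0,0,0,0,0,0.6],[-1,0,0,0,0,0,0.6],[-2,0,0,0,0,0,0.6],[-2.5,-0.5,-1,0,0,0,1],[-2,-2,-2.5,0,0,0,1]]]'
python3 -m crank '[[[-0.5,-3,-2.5,0,0,0,1],[0,-3,0,0,0,0,1],[0,-3,0,0,0,0,1],[0,0,0,0,0,0,1],[0,0,0,0,0,0,1]]]'
python3 - <<'E'
from h import *
p,f=phi_now();q=np.load('chute.npy');print(p,np.degrees(f),inv(q,p),ctrl.get_state()['joint_positions'])
im=get_image('top');X=cloud(im);print([blankfit(X,q,[-90,g,0.]) for g in (14,19)])
cv2.imwrite('pics/t4.png',cv2.resize(im['image'][130:255,185:345],None,fx=5,fy=4.7)[...,::-1])
E
```

```text
clock: 7.38
tcp_pos: [0.4625, -0.2729, 0.1006]
orientation: [3.141, 0.005, 0.347]
force: [-0.7, 1.1, 2.1]
width: 0.0281
finger_force: 0.0
clock: 7.8
tcp_pos: [0.4306, -0.1857, 0.1277]
orientation: [-3.139, -0.004, 0.354]
force: [0.7, -0.6, 0.6]
width: 0.0018
finger_force: 0.0
[ 0.43056548 -0.18573116  0.12767177] -69.7005125862464 [-206.49757204  -91.90401736] [-0.67770997 -0.03737933  1.03185213  2.0339533   0.02997976  1.12570682
 -0.87554765]
[(array([-9.39198068e+01,  1.98839691e+01, -1.12453112e-02]), np.float64(1.523811330277047)), (array([-9.40954628e+01,  2.02429496e+01,  5.21200797e-03]), np.float64(1.5487016808986698))]
```

View pics/t4.png

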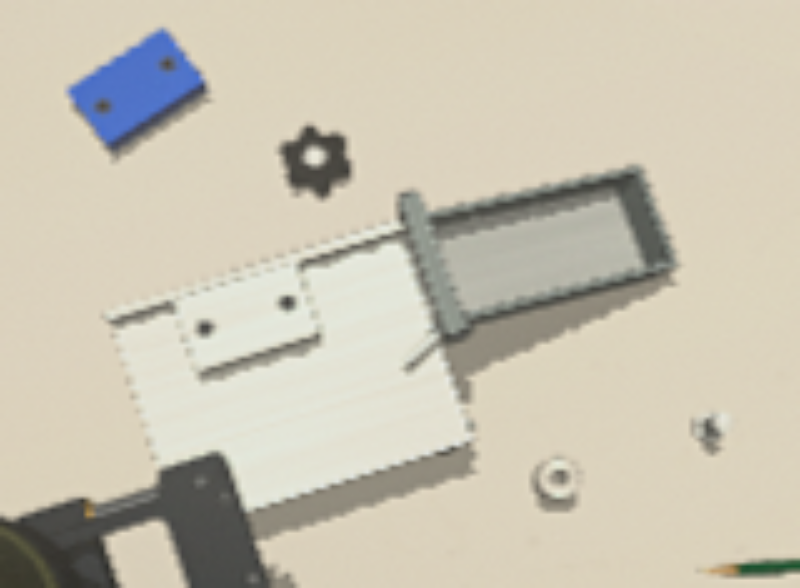

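The blank lies flush along the fence: fitted pose (-94, 20) mm, under 1°, crop (250,318). The flap and bystanders are unchanged. Next I bring the shut fingers behind its tail.

```bash
python3 -m crank '[[[2.3,1,0,0,0,0,1],[2.3,1,0,0,0,0,1],[2.3,1,0,0,0,0,1],[2.3,1,0,0,0,0,1],[2,1,0,0,0,0,1]]]'
python3 -m crank '[[[0,0,0.7,0,0,0,1],[0,0,0.7,0,0,0,1],[0,0,0.7,0,0,0,1],[0,0,0.2,0,0,0,1],[0,0,0,0,0,0,1]]]'
python3 - <<'E'
from h import *
p,f=phi_now();q=np.load('chute.npy');print(p,np.degrees(f),inv(q,p),ctrl.get_state()['joint_positions'])
E
```

```text
clock: 8.27
tcp_pos: [0.5545, -0.1981, 0.1264]
orientation: [3.14, 0.002, 0.35]
force: [0.3, 0.5, 0.6]
width: 0.0005
finger_force: 0.0
clock: 8.68
tcp_pos: [0.5512, -0.1967, 0.1035]
orientation: [-3.14, 0.001, 0.349]
force: [-0.3, 0.6, 0.1]
width: 0.0005
finger_force: 0.0
[ 0.55119753 -0.19674472  0.10353326] -70.01264116467833 [-154.87500733   17.67928799] [-0.49877514  0.40350328  0.9765065   1.78597253 -0.36451566  1.1490358
 -0.62799543]
```

```bash
python3 -m crank '[[[0.2,0,0.8,0,0,0,1],[0,0,0.8,0,0,0,1],[0,0,0.8,0,0,0,1],[0,0,0.8,0,0,0,1],[0,0,0.4,0,0,0,1]]]'
python3 - <<'E'
from h import *
p,f=phi_now();q=np.load('chute.npy');print(p,np.degrees(f),inv(q,p),ctrl.get_state()['joint_positions'],ctrl.get_state()['force'])
E
```

```text
clock: 9.1
tcp_pos: [0.5539, -0.1953, 0.0671]
orientation: [-3.14, 0.001, 0.35]
force: [-0.2, -0.3, 0.5]
width: 0.0004
finger_force: 0.0
[ 0.55389956 -0.195307    0.06708757] -69.92196068305861 [-155.3014739   20.7101534] [-0.46923283  0.4522659   0.94272248  1.81214886 -0.41027331  1.08954078
 -0.59869666] [-0.18451551 -0.28708226  0.54771284]
```

```bash
python3 -m crank '[[[0,0.4,0,0,0,0,1],[0,0.4,0,0,0,0,1],[0,0.4,0,0,0,0,1],[0,0.4,0,0,0,0,1],[0,0.4,0,0,0,0,1]]]'
python3 -m crank '[[[0,0.4,0,0,0,0,1],[0,0.4,0,0,0,0,1],[0,0.4,0,0,0,0,1],[0,0.4,0,0,0,0,1],[0,0.4,0,0,0,0,1]]]'
python3 -m crank '[[[0,0.4,0,0,0,0,1],[0,0.4,0,0,0,0,1],[0,0.4,0,0,0,0,1],[0,0.4,0,0,0,0,1],[0,0.3,0,0,0,0,1]]]'
python3 - <<'E'
from h import *
p,f=phi_now();q=np.load('chute.npy');print(p,np.degrees(f),inv(q,p),ctrl.get_state()['joint_positions'],ctrl.get_state()['force'])
im=get_image('scene');X=cloud(im)
print(blankfit(X,q,[-50,20,0.]))
cv2.imwrite('pics/s5.png',cv2.resize(im['image'][150:280,130:330],(800,520))[...,::-1])
E
```

```text
clock: 9.52
tcp_pos: [0.5619, -0.2154, 0.069]
orientation: [3.141, -0.001, 0.35]
force: [-0.3, 0.7, 0.7]
width: 0.0004
finger_force: 0.4
clock: 9.93
tcp_pos: [0.5685, -0.2337, 0.0686]
orientation: [-3.141, -0.0, 0.35]
force: [-1.0, -0.3, 0.0]
width: 0.0004
finger_force: 0.2
clock: 10.35
tcp_pos: [0.575, -0.2518, 0.0685]
orientation: [3.141, 0.0, 0.35]
force: [0.1, 0.4, 0.5]
width: 0.0005
finger_force: 0.2
[ 0.57499693 -0.25176992  0.06853301] -69.94787939024063 [-95.02788943  21.21569783] [-0.32941456  0.53465263  0.91211152  1.70839664 -0.46175242  1.12955141
 -0.50263446] [0.08845506 0.44927355 0.46180826]
(array([-58.85858299,  21.51378334,  -0.09137441]), np.float64(2.735157855689568))
```

View pics/s5.png

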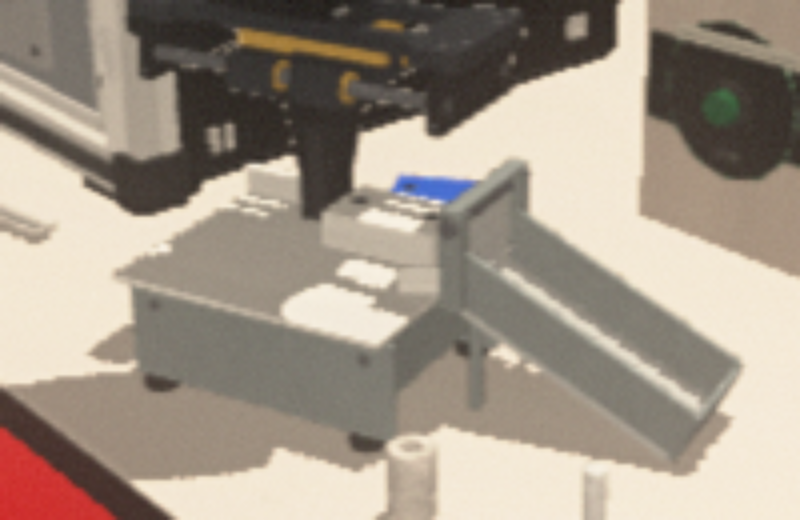

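The blank (crop (385,225)) lies along the fence with its nose just short of the gate, clear of the lead-in. Pushing it through.

```bash
python3 -m crank '[[[0,0.4,0,0,0,0,1],[0,0.4,0,0,0,0,1],[0,0.4,0,0,0,0,1],[0,0.4,0,0,0,0,1],[0,0.4,0,0,0,0,1]]]'
python3 -m crank '[[[0,0.4,0,0,0,0,1],[0,0.4,0,0,0,0,1],[0,0.4,0,0,0,0,1],[0,0.4,0,0,0,0,1],[0,0.3,0,0,0,0,1]]]'
python3 - <<'E'
from h import *
p,f=phi_now();q=np.load('chute.npy');print(p,np.degrees(f),inv(q,p),ctrl.get_state()['joint_positions'],ctrl.get_state()['force'])
im=get_image('scene')
cv2.imwrite('pics/s6.png',cv2.resize(im['image'][150:280,130:330],(800,520))[...,::-1])
E
```

```text
clock: 10.82
tcp_pos: [0.5819, -0.2704, 0.0685]
orientation: [-3.142, -0.0, 0.35]
force: [-0.4, 0.0, -0.3]
width: 0.0004
finger_force: 0.1
clock: 11.23
tcp_pos: [0.5884, -0.2884, 0.0686]
orientation: [3.141, -0.0, 0.35]
force: [0.5, 0.1, 0.5]
width: 0.0006
finger_force: 0.2
[ 0.5883877  -0.2884297   0.06858977] -69.95019113928878 [-55.9990448  21.2553202] [-0.24191893  0.58931591  0.89181102  1.63406739 -0.49168876  1.15814649
 -0.45102989] [0.46972409 0.12964867 0.48344538]
```

View pics/s6.png

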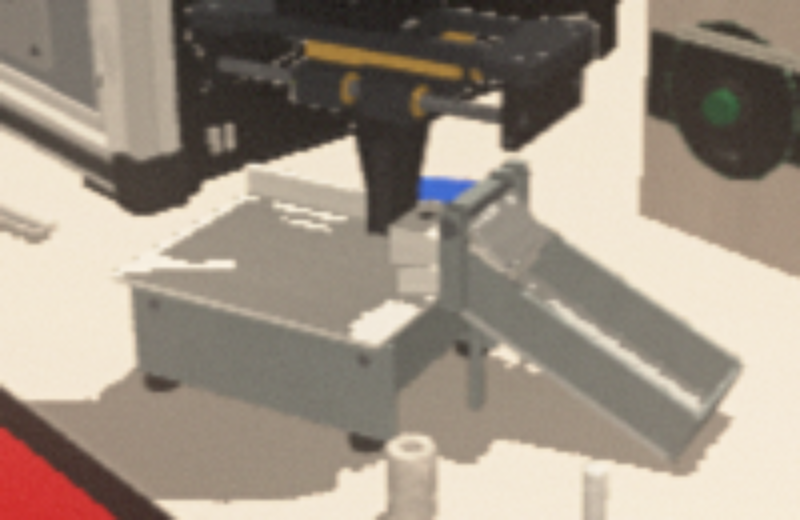

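The flap is swung inwards and open (crop (510,240)), with the blank's middle just at the deck's edge. About a centimetre more.

```bash
python3 -m crank '[[[0,0.3,0,0,0,0,1],[0,0.3,0,0,0,0,1],[0,0.3,0,0,0,0,1],[0,0.2,0,0,0,0,1],[0,0,0,0,0,0,1]]]'
python3 -m crank '[[[0,-0.5,0,0,0,0,1],[0,-2,0,0,0,0,1],[0,-3,0,0,0,0,1],[0,-2,0,0,0,0,1],[0,0,0,0,0,0,1]]]'
python3 - <<'E'
from h import *
p,f=phi_now();q=np.load('chute.npy');print(p,inv(q,p),ctrl.get_state()['force'])
im=get_image('scene')
cv2.imwrite('pics/s7.png',cv2.resize(im['image'][150:320,130:350],(770,595))[...,::-1])
E
```

```text
clock: 11.7
tcp_pos: [0.5922, -0.2989, 0.0687]
orientation: [3.141, -0.0, 0.35]
force: [0.5, 0.2, -0.2]
width: 0.0005
finger_force: 0.0
clock: 12.12
tcp_pos: [0.5657, -0.2218, 0.0677]
orientation: [-3.136, -0.0, 0.355]
force: [-0.1, 1.3, -0.3]
width: 0.0003
finger_force: 0.0
[ 0.56573645 -0.22182815  0.06767546] [-126.3310168    22.75856248] [-0.07507063  1.28991633 -0.316106  ]
```

View pics/s7.png

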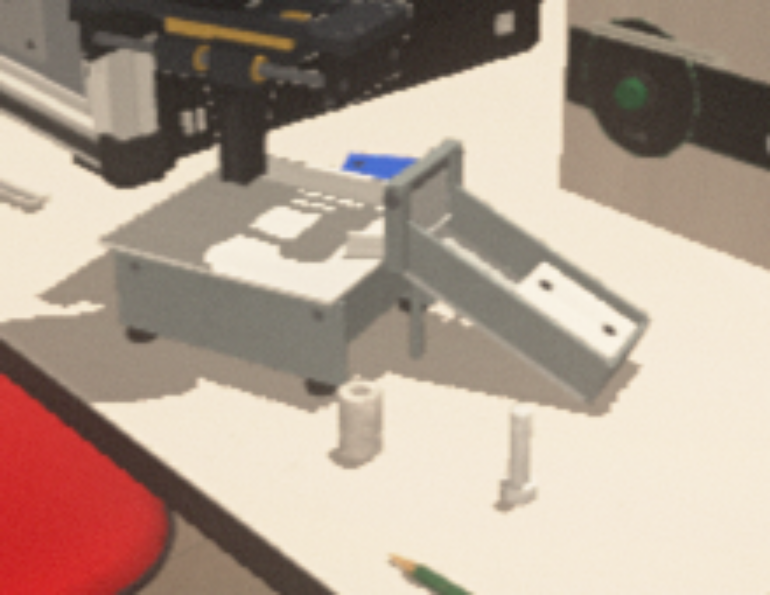

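The blank rests at the slope's foot against the stop (crop (580,310)), the flap hangs shut (430,205), and the bystanders are standing. I'll lift the hand clear, let things settle and hand in.

```bash
python3 -m crank '[[[0,0,-1,0,0,0,1],[0,0,-1.5,0,0,0,1],[0,0,-1.5,0,0,0,1],[0,0,-1,0,0,0,1],[0,0,0,0,0,0,1]]]'
python3 -m crank '[[[0,0,0,0,0,0,1],[0,0,0,0,0,0,1],[0,0,0,0,0,0,1],[0,0,0,0,0,0,1],[0,0,0,0,0,0,1]]]'
python3 - <<'E'
from h import *
print(workorder.job_done())
E
```

```text
clock: 12.58
tcp_pos: [0.5682, -0.2298, 0.1224]
orientation: [3.138, -0.005, 0.349]
force: [0.1, -0.4, 0.4]
width: 0.0005
finger_force: 0.0
clock: 13.0
tcp_pos: [0.5659, -0.2276, 0.1179]
orientation: [-3.141, 0.001, 0.35]
force: [-1.2, 0.1, 0.7]
width: 0.0
finger_force: 0.0
the job is handed in; nothing more can be done
None
```

I handed the job in at about 13 s. The last picture shows the blank lying at the foot of the slope, the flap shut behind it, and the turned sample and bolt standing; the star knob was out of that view but in place when last seen before the final push. The hand-in returned no verdict.

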